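Put the mixed-up lab vessels back on their own stations

ROBOT

A 6-joint arm with a two-finger parallel gripper is mounted at the origin on the work surface. World frame = base frame: x ahead of the robot, y to its left, z up, the work surface at z = 0. Lengths are in m, angles in degrees, forces in N, time in s.
With the tool pointing down it reaches from about 0.3 to 0.775 m from the base axis. Payload 14.6 kg.
Tool frame: the origin (TCP) lies on the mounting face of the last link; the fingertips stand 173 mm ahead of it and the grasp point (between the pads) lies 155 mm ahead of it; z points along the fingers, y is the line along which they close (so a half turn about z gives the same grasp; the last joint's range is limited). The gripper opens to 85 mm and grips with 20 to 120 N. Pads are 22 mm wide; open, the fingers measure 114 mm over their backs; the gripper's body (76 mm by 85 mm) begins 54 mm behind the grasp point. The pads swing forward as they close: fully open they stand 13 mm farther back than shut.
Start: joints at [64.08, 17.183, 87.147, -0, 75.671, -3.816], TCP at [0.207, 0.51, 0.405] pointing down, gripper open.
Joint ranges: [-173.82, 173.82], [-45.26, 126.66], [13.44, 144.39], [-59.66, 239.66], [0, 175.72], [-146.38, 146.38]. Speed limits (degrees/s): [127.2, 127.2, 147.25, 180, 180, 180].

INTERFACE

Orientations are given as [roll, pitch, yaw] about the fixed x, y, z axes, in that order (R = Rz(yaw) Ry(pitch) Rx(roll)).
In Python, from rig import bot, get_obs, grab_frame, camera_params, ticket gives the robot as it stands. The module is installed in compiled form; this text tells all that it offers. Calls block until the motion is done:
- bot.movep(position, orientation): joint-space move of the TCP to a pose.
- bot.line_to(position, ori=None, feed=0.15, stop_force=None): straight line of the TCP; ori=None keeps the orientation; feed is the mean speed in m/s. With stop_force (N) it stops when the force on the tool has changed by that much, and returns True; else False.
- bot.movej(angles): joint-space move.
- bot.gripper_to(opening, f_grip=None): opening from 0.0 (shut) to 1.0 (fully open); f_grip is the grip in N (None keeps the last); returns when the fingers have stopped.
- bot.dwell(seconds).
- bot.solve_ik(position, orientation): joint angles nearest the present ones, or None.
- get_obs(): the state.
- grab_frame(name): name is "scene" or "top" or "wrist"; returns the picture (480x640x3 uint8, blue, green, red); there is no depth.
- camera_params(name): a dict with "K" (3x3 intrinsics, pixels), "k1" (the pictures are not rectified: a ray, as slopes to the right and down, at radius r is drawn at 1 + k1 r^2 times it, then the intrinsics apply), "rvec" (rotation vector, rad) and "tvec" (3), from world to camera coordinates, as OpenCV has them. Camera axes: x right, y down, z forward; pixel columns grow to the right and rows downward; lengths in m; the calibration is good to about 2 mm. A picture is of the moment at which its call begins: read the wrist's pose just before it. camera_params takes no time and is no camera call; for the wrist camera it gives the pose at the moment of the call.
A pose or a line that the arm cannot do raises bot.PlanningError and nothing moves.
- ticket.hand_in(): hands the job in; it is judged then, once.
The state is a dict: "clock": time; "joint_positions": joint angles; "dq": joint speeds; "tau": joint torques, N m; "eef_pos": TCP position; "tcp_rot": TCP orientation; "force": force on the tool from outside, world axes, zero at the start; "ft_torque": the same for the moment, N m; "finger_gap": opening from 0.0 (shut) to 1.0 (fully open); "finger_force": force on a finger pad.
Only numpy, scipy, OpenCV 4.12 (cv2) and the standard library are available. Lean on these libraries where they do the work, as an engineer would, in place of code of your own. Each camera call takes 0.05 s, during which the arm holds its last target. There are 200 camera calls.

TASK

The three vessels stand on one another's stations. Put the stoppered flask on the magnetic stirrer, the sample jar on the balance pan and the dropper bottle in the wooden tray, each upright and centred, parking one of them on the cork mat on the way; the mat is empty again at the end. Keep the vessels upright, set them down gently rather than dropping them, never put one on the bare bench, and leave the slide box, beaker and tube rack alone.

Things in the scene. Friction and masses are not known exactly. Their poses are not given: they have to be found in the camera images.
- flask: Loose stoppered conical (Erlenmeyer) flask of clear glass, upright, 124 mm tall in all. Base 68 mm across for the lowest 12 mm, narrowing to a straight neck 28 mm across from 72 to 110 mm above the underside, black rubber stopper 24 mm across from 110 to 124 mm. About 0.11 to 0.23 kg. Grip it by the neck. At the start it stands on the balance pan. Origin: centre of its underside; z up.
- dropper: Loose amber dropper bottle, upright, 118 mm tall in all. Body 38 mm across up to 54 mm above the underside, shoulder narrowing to 20 mm at 64 mm, white cylindrical cap 24 mm across from 64 to 92 mm, tapering reddish bulb (16 mm across and less) from 92 to 118 mm. About 0.06 to 0.13 kg. Grip it by the cap. At the start it stands on the stirrer. Origin: centre of its underside; z up.
- jar: Loose squat white sample jar, closed: body 56 mm across and 40 mm high, with a black lid 59 mm across from 40 to 54 mm above the underside. About 0.09 to 0.18 kg. It can be gripped round the lid or body. At the start it stands in the wooden tray. Origin: centre of its underside; z up.
- balance: Fixed compact blue balance with a round steel pan 110 mm across; the pan's flat top is 45 mm above the bench. Housing 130 mm wide and 32 mm high, reaching from 105 mm towards the robot (display side, -x) to 65 mm beyond (+x) of the pan's centre. The pan does not move. Origin: on the bench under the centre of the pan; x away from the display, z up.
- stirrer: Fixed grey magnetic stirrer, 130 x 130 mm, with a square white flat top plate (120 x 120 mm) whose top is 50 mm above the bench; a black knob on its robot-facing (-x) side. Origin: on the bench under the centre of the plate; z up.
- tray: Fixed square wooden bottle tray, 130 x 130 mm outside, 118 x 118 mm inside; its flat floor is 14 mm above the bench and its rim 20 mm above the bench (6 mm above the floor). Origin: on the bench under its centre; z up.
- mat: Fixed round cork mat, 130 mm across, flat top 12 mm above the bench; empty at the start: the free parking place. Origin: on the bench under its centre; z up.
- slidebox: Loose red box of microscope slides, 60 x 85 x 32 mm (x, y, z); a bystander, leave it alone. Origin: centre of its underside; z up.
- beaker: Loose small open glass beaker, 58 mm across (62 at the rim), 70 mm tall; a bystander, leave it alone. Origin: centre of its underside; z up.
- tuberack: Loose small black and blue rack with three capped test tubes, 50 x 130 mm on the bench (x, y), 108 mm tall; a bystander, leave it alone. Origin: centre of its underside; z up.

How it is judged:
By the outcome, as a careful person would: the job done as asked, in the order asked, and still so for the second after the job is handed in, with the robot touching nothing.
It also fails if it takes over 125 s, if anything falls off the work surface, if the arm or the gripper's body presses on something with over 40 N, if the wrist force passes 120 N, or if a joint passes its speed limit or range.

## Working session

There is one attempt and no reset: what is moved stays moved. The work goes in short steps, each a Python script; the robot and the scene stay as the last script left them, time stands still between calls to the robot, and variables do not carry over. Pictures are saved under pics/ and viewed, at most 14 in all, crops included, and the job is handed in when it is done.

```bash
mkdir -p pics; python3 - <<'E'
from rig import *
import cv2
for n in ("top","scene"):
    cv2.imwrite(f"pics/{n}0.png",grab_frame(n)); p=camera_params(n); print(n,{k:(v.round(4).tolist() if hasattr(v,'round') and not isinstance(v,float) else v) for k,v in p.items()})
print(get_obs())
E
```

```text
top {'K': [[487.0005, 0.0, 316.6334], [0.0, 487.0005, 246.4103], [0.0, 0.0, 1.0]], 'k1': -0.042456742713550995, 'rvec': [2.1543, -2.1922, 0.1151], 'tvec': [-0.0082, 0.5499, 1.0194]}
scene {'K': [[548.2094, 0.0, 321.0581], [0.0, 548.2094, 242.7315], [0.0, 0.0, 1.0]], 'k1': -0.06633238663122255, 'rvec': [1.9199, 1.8734, -0.5251], 'tvec': [-0.0068, -0.4425, 1.3687]}
{'clock': 0.1, 'joint_positions': array([ 6.40794587e+01,  1.72136260e+01,  8.71774239e+01, -1.60910721e-03,
        7.56698712e+01, -3.81368721e+00]), 'dq': array([-0.05207253, -0.08852601, -0.01328937, -0.12562041, -0.09807156,
        0.0102242 ]), 'tau': array([ 1.02253947e-03, -5.44383037e+01, -3.62368047e+01, -1.06637358e-04,
        3.15711695e-03, -7.74074778e-06]), 'eef_pos': array([0.20695688, 0.50954689, 0.40416162]), 'tcp_rot': array([-1.79939110e+02, -2.49683327e-03,  1.57893544e+02]), 'force': array([-0.83186596, -0.60465731,  0.38933329]), 'ft_torque': array([-0.01245525, -0.00962972,  0.04257477]), 'finger_force': 0.0, 'finger_gap': 0.9990089883347297}
```

View pics/top0.png

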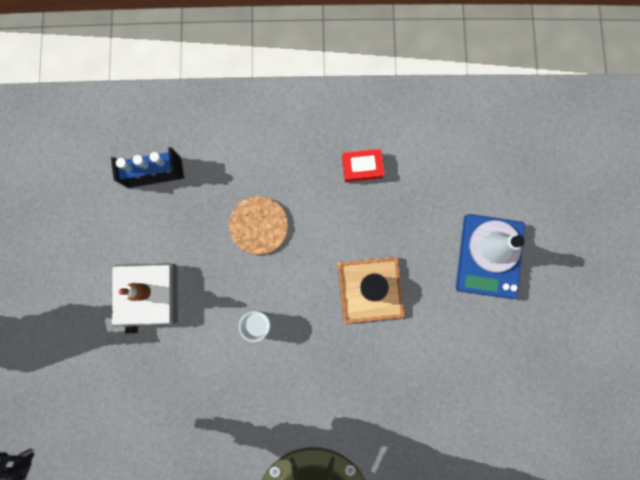

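View pics/scene0.png

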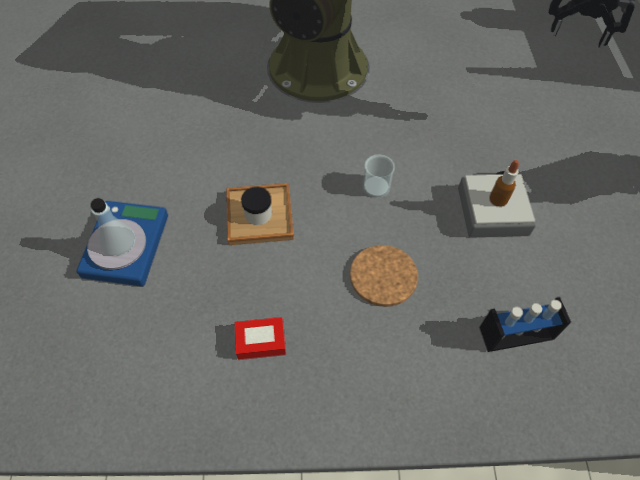

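The top view shows the flask stopper at (516,241), pan (496,246), jar lid (374,287) in the tray (371,290), mat (258,225), dropper on the stirrer plate (141,295) with its bulb at (125,292). The scene view shows the same layout: stopper (99,205), lid (256,200), mat (384,275), cap (511,172) and plate (499,198).

```bash
cat > lib.py <<'E'
import numpy as np, cv2
from rig import bot, get_obs, grab_frame, camera_params, ticket
def ray(p,px):
    R=cv2.Rodrigues(np.array(p["rvec"],float))[0]; t=np.array(p["tvec"],float).ravel()
    K=np.array(p["K"]); d=np.array([(px[0]-K[0,2])/K[0,0],(px[1]-K[1,2])/K[1,1]]); s=d.copy()
    for _ in range(15): s=d/(1+p["k1"]*(s@s))
    v=R.T@np.r_[s,1]; return -R.T@t, v/np.linalg.norm(v)
def onplane(p,px,z):
    c,v=ray(p,px); return c+v*(z-c[2])/v[2]
def tri(rays):
    A=[np.eye(3)-np.outer(v,v) for c,v in rays]; b=sum(a@c for a,(c,v) in zip(A,rays))
    x=np.linalg.solve(sum(A),b); return x, [np.linalg.norm(a@(x-c)) for a,(c,v) in zip(A,rays)]
def blob(mask,seed):
    """largest blob (filled hull) near seed, seed=(u,v,r)"""
    roi=np.zeros_like(mask); cv2.circle(roi,seed[:2],seed[2],255,-1); m=mask&roi
    cs,_=cv2.findContours(m,cv2.RETR_EXTERNAL,cv2.CHAIN_APPROX_NONE)
    return max(cs,key=cv2.contourArea)
def cen(c,hull=True):
    if hull: c=cv2.convexHull(c)
    m=cv2.moments(c); return np.array([m["m10"]/m["m00"],m["m01"]/m["m00"]])
def hsv(im,lo,hi): return cv2.inRange(cv2.cvtColor(im,cv2.COLOR_BGR2HSV),np.array(lo),np.array(hi))
M=dict(black=((0,0,0),(179,255,50)),cork=((5,60,80),(25,255,255)),pink=((120,8,120),(179,70,255)),white=((0,0,170),(179,40,255)),amber=((0,90,20),(18,255,200)),wood=((5,60,60),(28,255,255)),blue=((100,120,40),(125,255,255)))
E
cat > a.py <<'E'
from lib import *
S={"top":dict(stopper=("black",(516,241,14)),lid=("black",(374,287,20)),mat=("cork",(258,225,40)),tray=("wood",(371,290,55)),plate=("white",(141,295,48)),pan=("pink",(496,246,40)),bal=("blue",(491,256,65)),bottle=("amber",(138,292,25))),
"scene":dict(stopper=("black",(99,205,14)),lid=("black",(256,200,22)),mat=("cork",(384,275,45)),tray=("wood",(260,213,55)),plate=("white",(499,198,50)),pan=("pink",(117,244,40)),bal=("blue",(120,244,65)),bottle=("amber",(503,190,30)))}
res={}
for n in S:
    im=cv2.imread(f"pics/{n}0.png"); p=camera_params(n); vis=cv2.resize(im,None,fx=1,fy=1)
    for k,(m,s) in S[n].items():
        try:
            c=blob(hsv(im,*M[m]),s); u=cen(c); res[n,k]=(p,u)
            cv2.polylines(vis,[cv2.convexHull(c)],True,(0,255,0),1); print(n,k,u.round(1),cv2.boundingRect(c),cv2.contourArea(cv2.convexHull(c)))
        except Exception as e: print(n,k,e)
    cv2.imwrite(f"pics/vis_{n}.png",vis)
for k in S["top"]:
    if ("top",k) in res and ("scene",k) in res:
        x,e=tri([ray(*res[n,k]) for n in S]); print(k,x.round(4),"err",np.round(e,4))
E
python3 a.py; python3 -c "
import cv2,numpy as np
a=cv2.imread('pics/vis_top.png');b=cv2.imread('pics/vis_scene.png')
v=np.vstack([a[140:350,90:560],b[150:360,60:530+0]]);cv2.imwrite('pics/vis.png',cv2.resize(v,None,fx=1.4,fy=1.4))"
```

```text
top stopper [517.6 240.8] (512, 236, 12, 10) 83.0
top lid [374.3 286.9] (362, 275, 26, 25) 482.0
top mat [258.4 225.1] (229, 196, 60, 59) 2721.0
top tray [370.6 289.8] (337, 257, 68, 66) 3788.0
top plate [139.7 294.5] (111, 265, 59, 60) 3338.5
top pan [495.  246.1] (471, 221, 49, 51) 1907.0
top bal [490.3 256.2] (456, 215, 69, 84) 4674.0
top bottle [138.6 291.6] (129, 284, 21, 16) 267.5
scene stopper [ 97.6 204.9] (91, 199, 14, 13) 132.5
scene lid [255.5 200.1] (242, 187, 28, 27) 579.5
scene mat [383.7 275. ] (350, 245, 68, 62) 3229.0
scene tray [258.8 213.7] (226, 183, 68, 62) 3715.5
scene plate [504.8 201.6] (473, 170, 61, 52) 2012.0
scene pan [118.6 245.4] (87, 220, 59, 48) 1848.5
scene bal [123.  243.4] (77, 201, 91, 85) 5332.5
scene bottle [502.  191.1] (490, 176, 26, 30) 494.5
stopper [ 0.5402 -0.3961  0.1635] err [0.0005 0.0005]
lid [ 0.4601 -0.1351  0.0615] err [0. 0.]
mat [0.6013 0.1095 0.006 ] err [0.0001 0.0001]
tray [ 0.4549 -0.1334  0.008 ] err [0.0001 0.0001]
plate [0.4534 0.3636 0.0353] err [0.0041 0.0041]
pan [ 0.5428 -0.3989  0.0359] err [0.002 0.002]
bal [ 0.5231 -0.3987  0.0113] err [0.0001 0.0001]
bottle [0.4586 0.3475 0.0779] err [0.0009 0.0009]
```

View pics/vis.png

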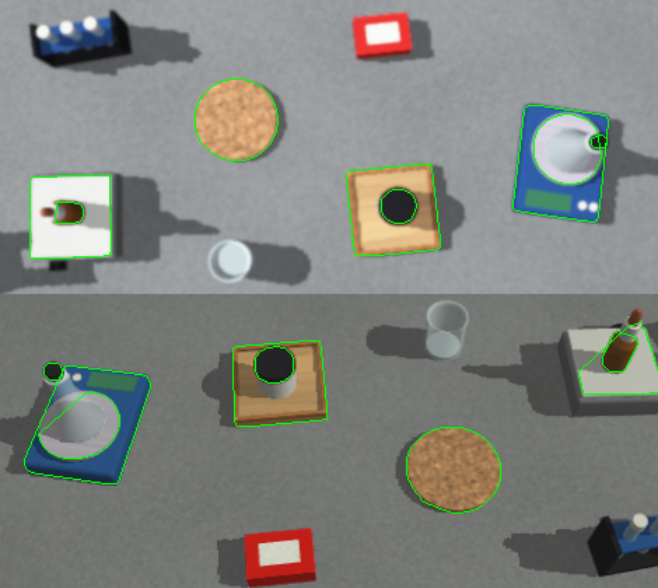

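The masks fit well except the scene view's plate and pan, where the vessel standing on them cuts the outline. Heights agree with the text to within a few mm. Next I'll take wrist views at two places over each station.

```bash
cat >> lib.py <<'E'
def go(x,y,z,yaw=None): bot.movep([x,y,z],[180,0,90+np.degrees(np.arctan2(y,x)) if yaw is None else yaw])
E
cat > w.py <<'E'
from lib import *
import pickle
P=dict(stir=(.455,.362),mat=(.60,.109),tray=(.456,-.134),bal=(.541,-.398)); D={}
for k,(x,y) in P.items():
    az=np.arctan2(y,x); r=np.hypot(x,y)
    for i,dr in enumerate((-.07,.03)):
        s=(r+dr)/r; go(x*s,y*s,.44); bot.dwell(.3)
        p=camera_params("wrist"); im=grab_frame("wrist"); D[k,i]=(p,im)
pickle.dump(D,open("w.pkl","wb")); print(get_obs()["clock"])
rows=[np.hstack([cv2.resize(D[k,i][1],(400,300)) for k in ks for i in (0,)]) for ks in (("stir","mat"),("tray","bal"))]
cv2.imwrite("pics/w0.png",np.vstack(rows))
rows=[np.hstack([cv2.resize(D[k,i][1],(400,300)) for k in ks for i in (1,)]) for ks in (("stir","mat"),("tray","bal"))]
cv2.imwrite("pics/w1.png",np.vstack(rows))
E
python3 w.py
```

```text
9.1667
```

View pics/w0.png

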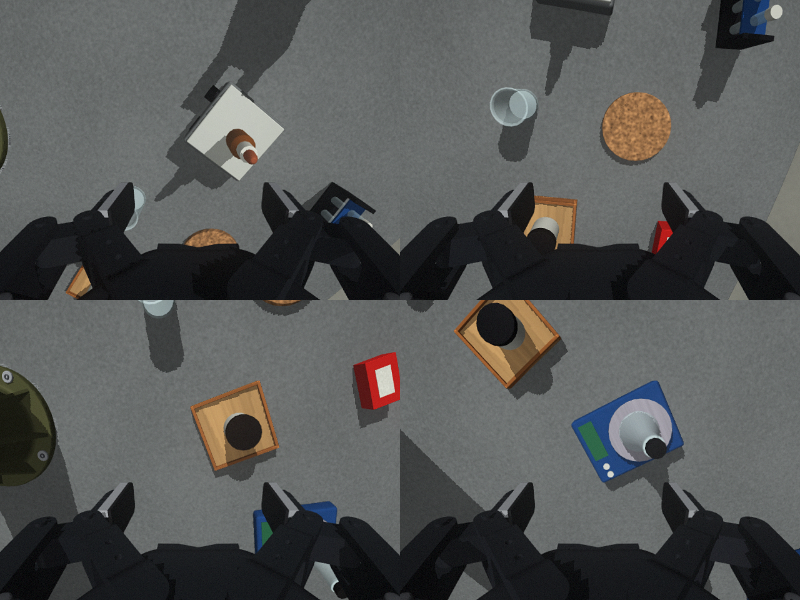

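View pics/w1.png

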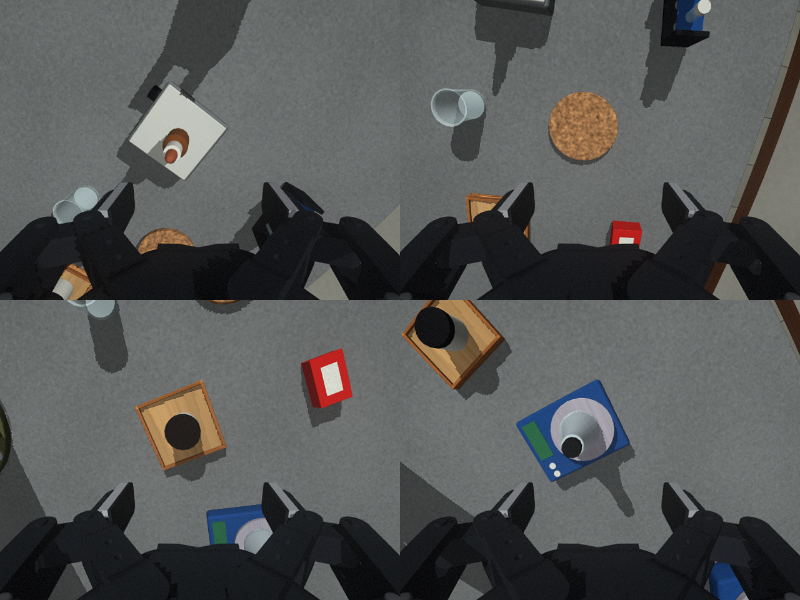

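The wrist views (half scale) show, in the first set, plate (235,131) with bulb (250,157), mat (237,127), lid (242,432) in the tray (236,425), stopper (655,447) and pan (640,430). I'll project the contours onto the station planes, and triangulate the heights.

```bash
cat > m.py <<'E'
from lib import *
import pickle
D=pickle.load(open("w.pkl","rb"))
V={("top",):(camera_params("top"),cv2.imread("pics/top0.png")),("scene",):(camera_params("scene"),cv2.imread("pics/scene0.png"))}|D
f=lambda x,y,r:(int(x*1.6),int(y*1.6),r)
red=((0,110,90),(9,255,255)); M["bulb"]=red
T={"mat":("cork",{("top",):(258,225,40),("scene",):(384,275,45),("mat",0):f(237,127,75),("mat",1):f(183,127,75)}),
"tray":("wood",{("top",):(371,290,55),("tray",0):f(236,125,90),("tray",1):f(181,125,90)}),
"plate":("white",{("top",):(141,295,48),("stir",0):f(235,131,85),("stir",1):f(178,131,85)}),
"pan":("pink",{("top",):(496,246,40),("bal",0):f(240,130,65),("bal",1):f(183,130,65)}),
"stopper":("black",{("top",):(516,241,14),("scene",):(99,205,14),("bal",0):f(255,147,24),("bal",1):f(172,147,24)}),
"lid":("black",{("top",):(374,287,20),("scene",):(256,200,22),("tray",0):f(242,132,40),("tray",1):f(182,132,40)}),
"body":("amber",{("top",):(138,292,12),("scene",):(502,191,18),("stir",0):f(238,140,26),("stir",1):f(177,140,26)}),
"bulb":("amber",{("top",):(124,292,7),("scene",):(514,166,8),("stir",0):f(250,157,13),("stir",1):f(171,157,13)})}
Z=dict(mat=.012,tray=.02,plate=.05,pan=.045)
for k,(m,vs) in T.items():
    rs=[]
    for n,s in vs.items():
        p,im=V[n]
        try: c=blob(hsv(im,*M[m]),s); u=cen(c)
        except Exception as e: print(k,n,"none"); continue
        rs.append((n,ray(p,u)))
        if k in Z:
            h=cv2.convexHull(c).reshape(-1,2); q=np.array([onplane(p,a+0.0,Z[k])[:2] for a in h],np.float32)*1000
            e=cv2.minEnclosingCircle(q) if k in("mat","pan") else cv2.minAreaRect(q)
            print(k,n,np.round(u),[np.round(a,1) for a in e])
        else: print(k,n,np.round(u,1),cv2.boundingRect(c))
    x,e=tri([r for _,r in rs]); print("==",k,x.round(4),"err",np.round(e,4))
    w=[r for n,r in rs if len(n)==2]
    if len(w)==2: print("   wrist only",tri(w)[0].round(4))
E
python3 m.py
```

```text
mat ('top',) [258. 225.] [array([601.1, 108.8]), np.float64(65.7)]
mat ('scene',) [384. 275.] [array([603., 109.]), np.float64(66.8)]
mat ('mat', 0) [378. 202.] [array([602.3, 109.7]), np.float64(65.1)]
mat ('mat', 1) [293. 201.] [array([603.1, 109.7]), np.float64(64.9)]
== mat [0.602  0.1104 0.0057] err [0.001  0.0012 0.0014 0.0009]
   wrist only [0.6025 0.1117 0.0081]
tray ('top',) [371. 290.] [array([ 455.2, -132. ]), array([132.7, 133. ]), np.float64(4.7)]
tray ('tray', 0) [377. 201.] [array([ 456.8, -132. ]), array([130.1, 131.2]), np.float64(4.7)]
tray ('tray', 1) [290. 201.] [array([ 457.1, -132.5]), array([130.2, 130.5]), np.float64(4.7)]
== tray [ 0.4568 -0.1311  0.0123] err [0.0027 0.0017 0.001 ]
   wrist only [ 0.4578 -0.1296  0.0154]
plate ('top',) [140. 294.] [array([453.4, 353.9]), array([122.2, 121.9]), np.float64(1.2)]
plate ('stir', 0) [377. 205.] [array([454.2, 353.5]), array([118. , 118.1]), np.float64(0.7)]
plate ('stir', 1) [283. 212.] [array([454.5, 353.6]), array([117.7, 118.4]), np.float64(0.7)]
== plate [0.4518 0.358  0.04  ] err [0.0012 0.0048 0.004 ]
   wri
[... 850 characters left out ...]
== lid [ 0.4612 -0.1345  0.0625] err [0.0011 0.0005 0.0007 0.0008]
   wrist only [ 0.4618 -0.1344  0.0612]
body ('top',) [138.6 291.6] (129, 284, 21, 16)
body ('scene',) [502.  191.1] (490, 176, 26, 30)
body ('stir', 0) [381.8 226.7] (362, 206, 44, 45)
body ('stir', 1) [282.6 226.7] (260, 205, 42, 45)
== body [0.4587 0.3488 0.0762] err [0.0016 0.0012 0.0007 0.0016]
   wrist only [0.4601 0.3489 0.0715]
bulb ('top',) [123.4 291.1] (120, 289, 8, 5)
bulb ('scene',) [513.6 166.2] (509, 160, 10, 13)
bulb ('stir', 0) [400.5 250.8] (389, 240, 23, 23)
bulb ('stir', 1) [273.4 249.4] (264, 239, 20, 22)
== bulb [0.4593 0.3488 0.1533] err [0.0006 0.001  0.0004 0.0012]
   wrist only [0.4604 0.3489 0.1511]
```

Views agree to 1–2 mm: sizes match and heights are within a few mm of the text. I'll park the jar on the mat, then move the dropper to the tray and the flask to the stirrer.

```bash
cat >> lib.py <<'E'
ST=dict(mat=(.6028,.1097,.012),tray=(.4568,-.1323,.014),stir=(.4542,.3536,.050),bal=(.5443,-.399,.045))
H=dict(jar=.046,dropper=.078,flask=.090)
UP=.44
def pick(what,xy,base,f=40):
    x,y=xy; go(x,y,UP); bot.gripper_to(1.0); z=base+H[what]+.155
    hit=bot.line_to([x,y,z],feed=.12,stop_force=12)
    print("pick",what,"hit",hit,end=" ")
    if hit: raise SystemExit("unexpected contact")
    bot.gripper_to(0.0,f_grip=f); o=get_obs(); print("gap",round(o["finger_gap"],3),"ff",round(o["finger_force"],1))
    if o["finger_gap"]<.1: raise SystemExit("missed")
    bot.line_to([x,y,z+.03],feed=.06); bot.line_to([x,y,UP],feed=.15)
    print("held",round(get_obs()["finger_gap"],3))
def place(what,st):
    x,y,b=ST[st]; go(x,y,UP); z=b+H[what]+.155
    bot.line_to([x,y,z+.012],feed=.12); bot.dwell(.3)
    hit=bot.line_to([x,y,z-.008],feed=.012,stop_force=3)
    o=get_obs(); print("place",what,hit,"dz",round((o["eef_pos"][2]-z)*1000,1),o["force"].round(1))
    if not hit: raise SystemExit("no contact")
    bot.dwell(.2); zz=o["eef_pos"][2]; bot.gripper_to(1.0); bot.dwell(.2)
    bot.line_to([x,y,zz+.05],feed=.06); bot.line_to([x,y,UP],feed=.15); print("clock",get_obs()["clock"])
E
python3 - <<'E'
from lib import *
pick("jar",(.4614,-.1345),.014); place("jar","mat")
cv2.imwrite("pics/top1.png",grab_frame("top"));cv2.imwrite("pics/s1.png",cv2.resize(grab_frame("scene"),(800,600)))
E
```

```text
pick jar hit False gap 0.676 ff 41.4
held 0.676
place jar True dz 0.6 [-2.3  0.7  5. ]
clock 22.4833
```

View pics/s1.png

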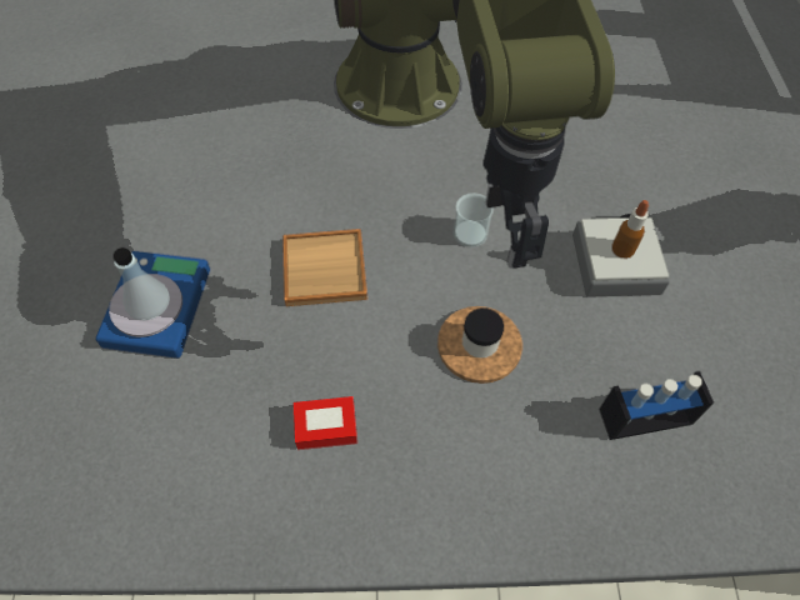

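The jar stands upright at the centre of the mat (484,330) and the tray is empty. Dropper next.

```bash
python3 - <<'E'
from lib import *
pick("dropper",(.4598,.3489),.050,f=30); place("dropper","tray")
cv2.imwrite("pics/s2.png",grab_frame("scene"))
E
```

```text
pick dropper hit False gap 0.272 ff 26.1
held 0.267
place dropper True dz 0.2 [0.  0.2 5.5]
clock 35.4167
```

View pics/s2.png

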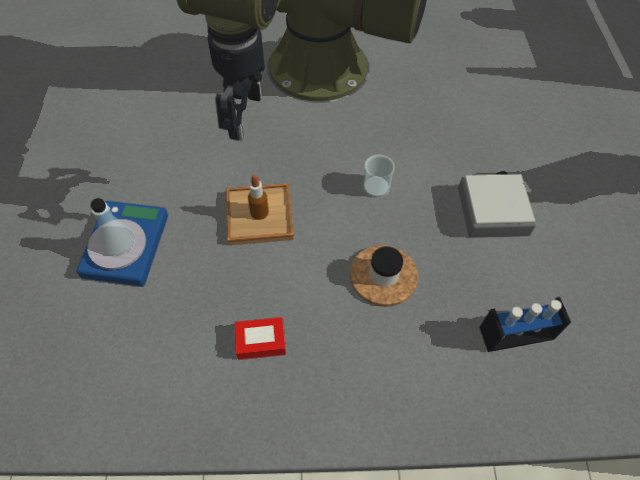

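The dropper stands upright in the middle of the tray (258,205) and the stirrer is free. Now the flask to the stirrer, then the jar to the balance.

```bash
python3 - <<'E'
from lib import *
pick("flask",(.5414,-.3963),.045,f=40); place("flask","stir")
p=camera_params("top"); im=grab_frame("top")
cv2.imwrite("pics/s3.png",np.hstack([cv2.resize(im,(400,300)),cv2.resize(grab_frame("scene"),(400,300))]))
E
```

```text
pick flask hit False gap 0.319 ff 39.2
held 0.314
place flask True dz 0.1 [-0.7 -2.   6.1]
clock 48.35
```

View pics/s3.png

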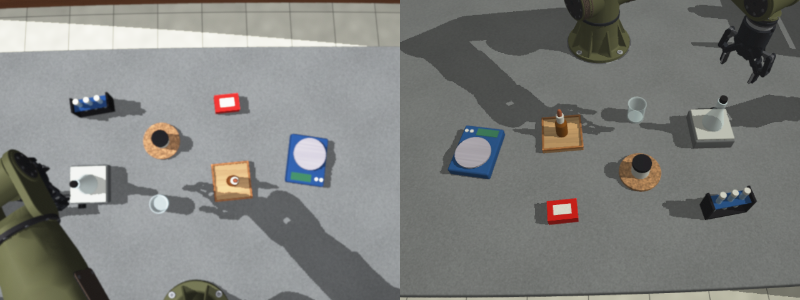

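The flask stands on the stirrer (stopper at (724,100) in the right half) and the pan is empty. Next I'll move the jar and check all three vessels from the wrist camera.

```bash
python3 - <<'E'
from lib import *
import pickle
pick("jar",ST["mat"][:2],.012); place("jar","bal")
D={}
for k in ("bal","tray","stir"):
    x,y,_=ST[k]; r=np.hypot(x,y)
    for i,dr in enumerate((-.07,.03)):
        s=(r+dr)/r; go(x*s,y*s,.44); bot.dwell(.3); p=camera_params("wrist"); D[k,i]=(p,grab_frame("wrist"))
go(.42,.1,.42); D["top",]=(camera_params("top"),grab_frame("top")); D["scene",]=(camera_params("scene"),grab_frame("scene"))
pickle.dump(D,open("v.pkl","wb")); print(get_obs()["clock"])
t=lambda k:cv2.resize(D[k][1],(400,300))
cv2.imwrite("pics/v.png",np.vstack([np.hstack([t(("bal",0)),t(("tray",0))]),np.hstack([t(("stir",0)),t(("scene",))])]))
E
```

```text
pick jar hit False gap 0.676 ff 42.8
held 0.675
place jar True dz 0.6 [-1.1  0.9  5.5]
clock 62.0167
70.175
```

View pics/v.png

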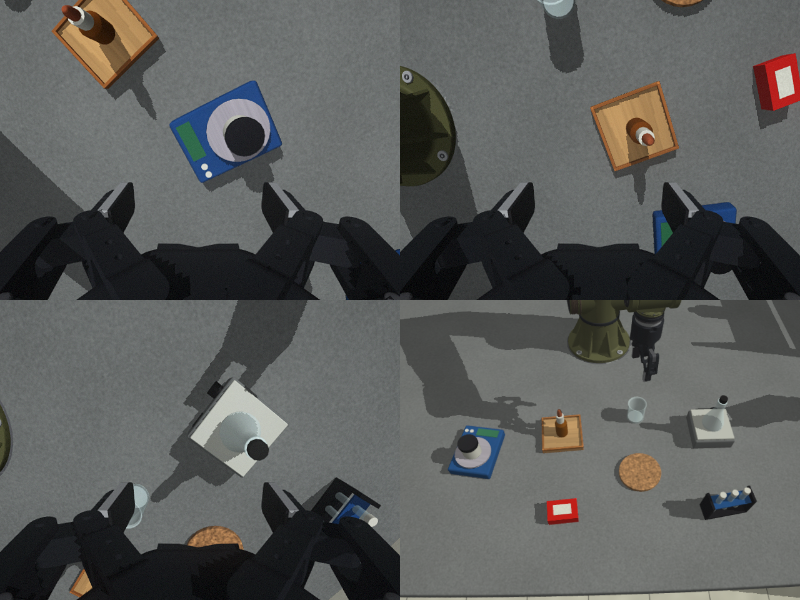

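All three vessels stand upright on their stations, the lid at (243,136), bulb (645,139) and stopper (257,449), and the mat is empty. I'll triangulate once to check the centring.

```bash
python3 - <<'E'
from lib import *
import pickle
D=pickle.load(open("v.pkl","rb"))
from scipy.spatial.transform import Rotation
def pix(p,X):
    R=cv2.Rodrigues(np.array(p["rvec"],float))[0]; c=R@X+np.array(p["tvec"]).ravel(); s=c[:2]/c[2]; s=s*(1+p["k1"]*(s@s)); K=np.array(p["K"]); return K[0,0]*s[0]+K[0,2],K[1,1]*s[1]+K[1,2]
for k,m,h,r,rs in (("bal","black",.049,45,22),("tray","amber",.105,20,8),("stir","black",.117,26,14)):
    x,y,b=ST[k]; rays=[]
    for v,(p,im) in D.items():
        if v in ((k,0),(k,1),("top",),("scene",)):
            u=pix(p,np.array([x,y,b+h])); 
            try: rays.append(ray(p,cen(blob(hsv(im,*M[m]),(int(round(u[0])),int(round(u[1])),r if len(v)==2 else rs)))))
            except Exception as e: print(v,"none")
    X,e=tri(rays); print(k,"z",X[2].round(4),"offset mm",((X[:2]-[x,y])*1000).round(1),"err",np.round(e,4))
E
```

```text
bal z 0.0924 offset mm [ 0.4 -0.1] err [0.001  0.0009 0.0015 0.0005]
tray z 0.118 offset mm [ 0.1 -1.6] err [0.0009 0.0014 0.0042 0.0023]
stir z 0.1681 offset mm [-0.2 -1.1] err [0.0005 0.0007 0.0008 0.0012]
```

```bash
python3 -c "
from rig import ticket
print(ticket.hand_in())"
```

```text
the job is handed in; nothing more can be done
None
```

The job is handed in: the flask is on the stirrer, the jar on the balance pan and the dropper bottle in the tray, all upright and within about 2 mm of centre, with the mat empty and about 70 s used (the verdict was not returned).

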